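# Bring the ring and the magnifier of an inspection stand together and hold the lock pin

## Task

On the inspection stand, take the ring slide by its black post and push it along its track, under the light bar, fully home against the end stop. Then pull up the lock plunger of the magnifier section, slide the section to the next hole towards the ring so that the lens is above the ring, and let the pin go fully down into that hole. Finish while still gripping the plunger knob with the pin held down in the hole, and leave the other things on the bench where they are.

Things in the scene. Friction and masses are not known exactly. Their poses are not given: they have to be found in the camera images.
- stand: The inspection stand, screwed down: grey base plate 200 mm (x) by 480 mm (y, from y = -310 to +170 mm), top at z = 12 mm. Origin on the bench surface, z up. Along its y axis run the track of the ring slide (centre line x = -45 mm, rails from x = -76 to -14 mm, up to z = 24 mm) and, at x = +50 mm, a fixed tube for the magnifier section.
- end_stop (a point): Face of the steel end stop at the +y end of the ring slide's track (stand x = -45, y = +40 mm), 22 mm above the bench; the stop is 62 mm wide, up to z = 32 mm.
- light_bar (a point): Middle of the aluminium light bar that bridges the track at stand x = -45, y = -50 mm: 90 mm long (x), 18 mm wide (y), underside at z = 85 mm, top at z = 98 mm (this point); its two posts stand outside the rails.
- tube (a point): Top of the fixed horizontal square steel tube at its hole nearest the ring (stand x = +50, y = 0, z = 150 mm). The tube runs along the stand's y, 24 mm wide, between uprights (34 mm in x, 26 mm in y, top at z = 158 mm) at stand y = -112 and +150 mm, with four 11 mm square holes in its top at stand y = +80, +40, 0 and -40 mm.
- ring_slide (a joint): Position of the ring slide along the track in m: 0 is farthest out, 0.120 is fully home against the end stop; it grows towards +y of the stand. It cannot leave the track, rubs lightly (about 1.5 N) and stays where it is left. It starts between 0 and 0.05.
- slide_handle (a point): Grip point on the upright black post of the ring slide: round, 16 mm diameter, flat top at z = 83 mm, 15 mm above this point; it stands free down to z = 25 mm. On the track's centre line (stand x = -45 mm), 125 mm behind the ring towards -y. With the slide home it is at stand y = -125 mm, still outside the light bar.
- ring (a point): Centre of the gold ring (20 mm across, upright) on the front end of the ring slide, 59 mm above the bench; top of its stone at 75 mm. With the slide home it is at stand x = -45, y = 0 mm.
- section (a joint): Position of the sliding magnifier section (dark sleeve around the tube, 40 mm wide, 70 mm long, top at z = 158 mm) in m: 0 at the hole it starts in (stand y = +40), growing towards -y of the stand; next hole towards the ring at 0.040, others at 0.080 and -0.040; stops at -0.045 and 0.085. It rubs about 1.5 N, no spring, free only while the pin is out of a hole; the pin has 1.5 mm play.
- plunger (a joint): Height of the vertical lock plunger in m: 0 fully down (pin seated), 0.014 upper stop. It sits in the middle of the section and rides with it; a spring pushes it down with about 4 N when down, 6 N when up. The round-ended 8 mm pin is 8 mm deep in the hole when seated, clear of it above 0.008; between holes it rests on the tube at 0.008.
- lock_knob: Steel knob of the lock plunger: upright cylinder 24 mm diameter, 22 mm high; origin at its centre, 31 mm above the section's top, thus 189 mm above the bench when the pin is seated. Below it is a thin stem (8 mm) and a brass collar 18 mm wide, 9 mm high, on the section's top.
- lens (a point): Centre of the round lens (72 mm over its dark frame, 8 mm thick, 138 mm above the bench), held by an arm 95 mm to the -x side (stand frame) of the plunger; it moves with the section. With the section at 0.040 it is straight above the ring of a slide that is home.
- loupe: Bystander: brass hand loupe 26 mm wide, 26 mm high, standing on the stand's base plate near its -y end. Origin at its underside.
- small_jar: Bystander: small clear jar with black lid, 42 mm wide, 45 mm high, on the base plate beyond the end stop. Origin at its underside.
- ring_box: Bystander: blue ring box, 50 x 50 x 35 mm, on the bench in front of the stand. Origin at its underside.
- jar_a: Bystander: white jar with blue lid, 72 mm wide, 120 mm high, on the bench at the robot's left, beside the stand. Origin at its underside.
- bench_block: Bystander: steel bench block 90 x 90 x 22 mm, on the bench at the robot's left. Origin at its underside.
- hammer: Bystander: hammer 220 mm long lying on the bench at the robot's right. Origin at its underside.

How it is judged:
On the way, in this order (a step that is already met when the one before it is completed fails the run):
1. the ring slide is fully home against the end stop, with the section still locked in its first hole (value of joint ring_slide above 0.116 m and value of joint section between -0.005 and 0.005 m), for 0.2 s.
2. the plunger is pulled up clear of the hole (value of joint plunger above 0.0075 m), for 0.1 s.
3. the section is at the next hole with the pin seated (value of joint section between 0.037 and 0.043 m and value of joint plunger below 0.002 m), for 0.2 s.
At the end, for the whole second after the job is handed in: The ring slide is within 4 mm of its end stop, the section is within 3 mm of the next hole, the pin is down to within 2 mm, the lens is above the ring within 8 mm, and the fingers still hold the plunger knob with more than 4 N of contact force through the last second (all of step 3 and value of joint ring_slide above 0.116 m and horizontal distance between lens and ring below 0.008 m and contact force between the fingers and lock_knob above 4 N); the arm keeps its last pose, push and grip.
It fails at once if a bystander on the bench is moved by more than 30 mm (distance of any of loupe, small_jar, ring_box, jar_a, bench_block, hammer from where it was at the start of the episode above 0.03 m).
It also fails if it takes over 43 s, if anything falls off the work surface, if the arm or the gripper's body presses on something with over 40 N, if the wrist force passes 120 N, or if a joint passes its speed limit or range.

## Robot

A 6-joint arm with a two-finger parallel gripper is mounted at the origin on the work surface. World frame = base frame: x ahead of the robot, y to its left, z up, the work surface at z = 0. Lengths are in m, angles in rad, forces in N, time in s.
With the tool pointing down it reaches from about 0.275 to 0.75 m from the base axis. Payload 10.2 kg.
Tool frame: the origin (TCP) lies midway between the tips of the shut fingers; the grasp point (between the pads) lies 19 mm behind it; z points along the fingers, y is the line along which they close (so a half turn about z gives the same grasp; the last joint's range is limited). The gripper opens to 85 mm and grips with 20 to 120 N. Pads are 22 mm wide; open, the fingers measure 114 mm over their backs; the gripper's body (76 mm by 85 mm) begins 54 mm behind the grasp point. The pads swing forward as they close: fully open they stand 13 mm farther back than shut.
Start: joints at [-1.43, 0.313, 1.498, -0, 1.331, -0.223], TCP at [0.187, -0.491, 0.231] pointing down, gripper open.
Joint ranges: [-2.94, 2.94], [-0.97, 2.17], [0.19, 2.56], [-1.23, 4.37], [0.02, 3.11], [-2.88, 2.88]. Speed limits (rad/s): [2.39, 2.39, 3.01, 3.14, 3.14, 3.14].

## Interface

Orientations are given as a 3x3 rotation matrix whose columns are the frame's x, y, z axes.
In Python, from bench import manip gives the robot as it stands. The module is installed in compiled form; this text tells all that it offers.
- The arm moves only by the tool apply_moves, never from a script. Its argument "deltas" is text: rows parted by semicolons, each of 7 numbers parted by spaces: the shift along the tool's x, y, z in m, then the turn, a rotation vector about the tool's x, y, z in rad, then the opening, from 0 (shut) to 1 (fully open). In form: dx dy dz wx wy wz claw; .... A call has 1 to 20 rows; each row shifts and turns the commanded pose from where the row before left it, along the tool's axes as they then stand; what a row does not reach is not made up. A row lasts 1/8 s, in which the tool goes at most 62.5 mm and 10.7 degrees, less where a joint would pass 70% of its speed; a pose out of reach is approached as far as the arm can. A call with a gripper value outside its range is refused whole. The fingers move at their own pace and stop on an object; "force" is the grip in N (left out, the last holds). Time passes only in rows, so rows that do not move let the fingers close. It gives the time, the measured TCP pose, the force, the opening and the grip force at its end, in the units of the state.
- manip.read_state(): the state, without advancing time (a new reading comes with each control period).
- manip.camera(name): name is "scene" or "top" or "wrist"; returns a dict with "image" (480x640x3 uint8, red, green, blue), "fx", "fy", "cx", "cy" (pixels), "k1" (the pictures are not rectified: a ray, as slopes to the right and down, at radius r is drawn at 1 + k1 r^2 times it, then the intrinsics apply), "rvec" (rotation vector, rad) and "tvec" (3), from world to camera coordinates, as OpenCV has them. Camera axes: x right, y down, z forward; pixel columns grow to the right and rows downward; lengths in m; the calibration is good to about 2 mm. A picture is of the moment at which its call begins. There is no depth.
- manip.close_job(): hands the job in; it is judged then, once.
Trained networks look in a picture, given as the dict that the camera call returned (one of the last four; its "shot" number tells which), for a name from the list of things; names that differ only in an ending like _2 or _b are one class to them, and where a whole thing is asked for, a point or a joint stands for the part that bears it (a point fixed in the world has none). Each returns a list of dicts, best first, with "score" (0 to 1); they miss things now and then, are a little off and sometimes report something else, mostly with a low value. They report only what shows in the picture. A call takes as long as a camera call.
- manip.boxes_of(picture, target): "centre" ([column, row] in pixels, amid what is visible of it).
- manip.regions_of(picture, target): "region" (480x640 bool, what is visible of it) and "centre" ([column, row] in pixels, amid what is visible of it).
- manip.place_of(picture, target): "centre" ([column, row] in pixels: a listed point, or the origin of a listed thing).
The state is a dict: "t": time; "joint_positions": joint angles; "qd": joint speeds; "joint_torque": joint torques, N m; "position": TCP position; "orientation": TCP orientation; "force": force on the tool from outside, world axes, zero at the start; "torque": the same for the moment, N m; "gripper_width": finger opening in m; "grasp_force": force on a finger pad.
Only numpy, scipy, OpenCV 4.12 (cv2) and the standard library are available. Lean on these libraries where they do the work, as an engineer would, in place of code of your own. Each camera call takes 0.05 s, during which the arm holds its last target. There are 200 camera calls.

## Working session

There is one attempt and no reset: what is moved stays moved. The work goes in short steps, Python scripts to look and compute and a tool call to move; the robot and the scene stay as the last step left them, time stands still between calls to the robot, and variables do not carry over. Pictures are saved under pics/ and viewed, at most 10 in all, crops included, and the job is handed in when it is done.

Besides the shell and the picture viewer there is one more tool, called after "Call:" by a JSON object that holds its "fn" and its "kwargs", one argument or row to a line. apply_moves: Moves the arm, as the interface text tells. Its arguments: {"type":"object","properties":{"deltas":{"type":"string"},"force":{"type":"number"}},"required":["deltas"]}

```bash
mkdir -p pics; cat > h.py <<'E'
import numpy as np, cv2
from bench import manip
from scipy.optimize import least_squares
def cam(n): return manip.camera(n)
def proj(c,P):
    R,_=cv2.Rodrigues(np.array(c['rvec'],float)); q=np.atleast_2d(P)@R.T+np.array(c['tvec']).ravel()
    s=q[:,:2]/q[:,2:]; r2=(s**2).sum(1,keepdims=True); s=s*(1+c['k1']*r2)
    return s*[c['fx'],c['fy']]+[c['cx'],c['cy']]
def ray(c,uv):
    d=(np.array(uv,float)-[c['cx'],c['cy']])/[c['fx'],c['fy']]; s=d.copy()
    for _ in range(20): s=d/(1+c['k1']*(s@s))
    R,_=cv2.Rodrigues(np.array(c['rvec'],float)); o=-R.T@np.array(c['tvec']).ravel()
    return o,R.T@np.array([s[0],s[1],1])
def atz(c,uv,z):
    o,d=ray(c,uv); return o+d*(z-o[2])/d[2]
def stand_fit(obs):
    # obs: (cam,uv,stand xyz function of params) ; params x,y,yaw,s
    def w(p,S): c,s=np.cos(p[2]),np.sin(p[2]); return np.array([p[0]+c*S[0]-s*S[1],p[1]+s*S[0]+c*S[1],S[2]])
    return w
E
python3 - <<'E'
from h import *
s=manip.read_state(); print({k:np.round(v,3).tolist() for k,v in s.items()})
Z=dict(end_stop=.022,light_bar=.098,tube=.15,slide_handle=.068,ring=.059,lock_knob=.189,lens=.138,loupe=0.012,small_jar=.012,ring_box=0,jar_a=0,bench_block=0,hammer=0)
for n in ('scene','top'):
    c=cam(n); cv2.imwrite(f'pics/{n}0.png',c['image'][:,:,::-1]); print(n,np.round(ray(c,[320,240])[0],3))
    for k,z in Z.items():
        for r in manip.place_of(c,k)[:2]: print(k,np.round(r['centre'],1),round(r['score'],2),np.round(atz(c,r['centre'],z),4))
E
```

```text
{'t': 0.0, 'joint_positions': [-1.43, 0.313, 1.498, -0.0, 1.331, -0.223], 'qd': [0.001, -0.0, -0.0, -0.001, 0.001, -0.002], 'joint_torque': [-0.002, -41.227, -25.974, -0.0, 0.004, 0.0], 'position': [0.187, -0.49, 0.231], 'orientation': [[0.935, 0.356, -0.0], [0.356, -0.935, 0.001], [0.0, -0.001, -1.0]], 'force': [-0.255, -0.537, -0.799], 'torque': [0.032, -0.01, -0.021], 'grasp_force': 0.0, 'gripper_width': 0.085}
scene [0.998 0.707 0.953]
end_stop [366.7 306.4] 0.85 [0.5148 0.1584 0.022 ]
end_stop [334.6 272.5] 0.25 [0.5248 0.0241 0.022 ]
light_bar [358.4 259.6] 0.65 [0.4893 0.0725 0.098 ]
tube [328.5 268.3] 0.96 [0.5953 0.1001 0.15  ]
slide_handle [335.1 221.4] 0.68 [ 0.4466 -0.1032  0.068 ]
lock_knob [333.3 272.8] 0.68 [0.6127 0.1458 0.189 ]
lock_knob [398.8 435.3] 0.4 [0.7071 0.505  0.189 ]
lens [374.4 279.4] 0.65 [0.5158 0.1716 0.138 ]
loupe [304.5 250.8] 0.42 [ 0.5501 -0.0927  0.012 ]
small_jar [380.7 336.9] 0.62 [0.5322 0.244  0.012 ]
ring_box [405.9 307.3] 0.61 [ 0.4183  0.1973 -0.    ]
jar_a [442.7 402. ] 0.57 [0.5074 0.4442 0.    ]
bench_block [400.  436.7] 0.76 [0.6347 0.4
[... 253 characters left out ...]
 220.6] 0.64 [0.6019 0.0979 0.15  ]
slide_handle [328.8 273.6] 0.7 [0.4766 0.0138 0.068 ]
slide_handle [375.  283.6] 0.57 [ 0.4521 -0.1072  0.068 ]
ring [327.3 271.1] 0.7 [0.4839 0.0179 0.059 ]
lock_knob [277.4 215.4] 0.66 [0.6072 0.1401 0.189 ]
lens [272.  256.7] 0.58 [0.5114 0.1561 0.138 ]
loupe [364.6 246.7] 0.6 [ 0.5563 -0.0829  0.012 ]
small_jar [246.6 253.8] 0.45 [0.5325 0.2404 0.012 ]
ring_box [263.  298.1] 0.62 [0.4127 0.1931 0.    ]
jar_a [175.8 254.9] 0.94 [0.5283 0.4388 0.    ]
jar_a [293.9 225.3] 0.26 [0.6154 0.1132 0.    ]
bench_block [171.2 215.5] 0.79 [0.639  0.4578 0.    ]
bench_block [304.  265.7] 0.6 [0.503  0.0828 0.    ]
hammer [495.8 287.7] 0.62 [ 0.4495 -0.4421  0.    ]
```

```bash
cat >> h.py <<'E'
def W(p,S):
    c,s=np.cos(p[2]),np.sin(p[2]); return np.array([p[0]+c*S[0]-s*S[1],p[1]+s*S[0]+c*S[1],S[2]])
E
python3 - <<'E'
from h import *
from functools import partial
K=dict(end_stop=(-.045,.04,.022),light_bar=(-.045,-.05,.098),tube=(.05,0,.15),lock_knob=(.05,.04,.189),lens=(-.045,.04,.138))
obs=[]
for n in ('scene','top'):
  for i in range(2):
    c=cam(n)
    for k in list(K)+['slide_handle','ring']:
        for r in manip.place_of(c,k)[:3]: obs.append((c,k,r['centre'],n))
def S(k,q):
    if k=='slide_handle': return (-.045,-.245+q,.068)
    if k=='ring': return (-.045,-.12+q,.059)
    return K[k]
f=lambda p: np.concatenate([proj(c,W(p,S(k,p[3])))[0]-uv for c,k,uv,n in obs])
r=least_squares(f,[.545,.11,-.1,.03],loss='cauchy',f_scale=1.5,x_scale=[.01,.01,.03,.01])
p=r.x; print(np.round(p,4)); np.save('p.npy',p)
for (c,k,uv,n),e in zip(obs,f(p).reshape(-1,2)): print(n,k,np.round(e,1))
for k in list(K)+['slide_handle','ring']: print(k,np.round(W(p,S(k,p[3])),4))
print('home handle',W(p,(-.045,-.125,.068)),'knob2',W(p,(.05,0,.189)))
c=cam('scene');im=c['image'][:,:,::-1][150:450,220:500]; cv2.imwrite('pics/s1.png',cv2.resize(im,None,fx=2,fy=2))
c=cam('top');im=c['image'][:,:,::-1][150:350,140:540]; cv2.imwrite('pics/t1.png',cv2.resize(im,None,fx=2,fy=2))
E
```

```text
[ 0.5466  0.1129 -0.2419  0.0114]
scene end_stop [1.5 1.3]
scene tube [-0.5  1.3]
scene lock_knob [ 0.2 -1. ]
scene lens [-0.3 -3.7]
scene lens [89.4 99.4]
scene slide_handle [0.4 4.5]
scene slide_handle [  6.  -48.8]
scene ring [-2.   1.7]
scene end_stop [1.  4.1]
scene light_bar [-0.2  1.8]
scene lock_knob [ 1.  -0.9]
scene lens [-1.2 -3. ]
scene lens [-35.1 -32.8]
scene slide_handle [-1.4  1.5]
scene ring [-1.5  2.3]
top end_stop [ 0.3 -1.2]
top tube [-0.1  0. ]
top tube [-11.2 -43. ]
top lock_knob [ 1.1 -0.8]
top lens [-0.4  1.2]
top slide_handle [-3.2  0. ]
top ring [0.2 1.2]
top end_stop [0.  0.4]
top light_bar [-1.9 -0.8]
top light_bar [132.   52.7]
top tube [1.5 1. ]
top lock_knob [-2.  1.]
top lens [ 0.7 -1.3]
top slide_handle [0.4 0.3]
top ring [1.  0.7]
top ring [52.6 13.3]
end_stop [0.5125 0.1625 0.022 ]
light_bar [0.4909 0.0751 0.098 ]
tube [0.5952 0.1009 0.15  ]
lock_knob [0.6047 0.1398 0.189 ]
lens [0.5125 0.1625 0.138 ]
slide_handle [ 0.447  -0.1031  0.068 ]
ring [0.4769 0.0182 0.059 ]
home handle [0.47297607 0.00232425 0.068     ] knob2 [0.59515345 0.10092794 0.189     ]
```

View pics/s1.png

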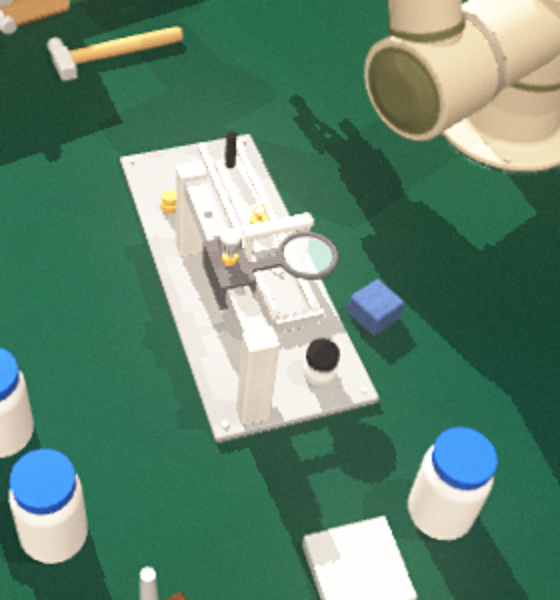

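View pics/t1.png

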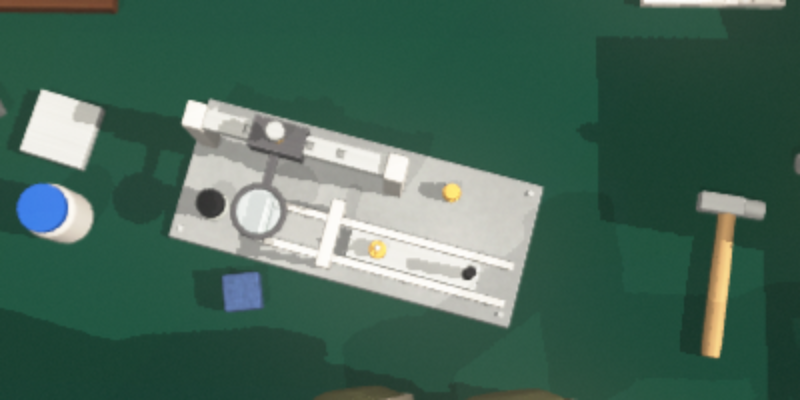

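Call:
{"fn": "apply_moves", "kwargs": {
  "deltas": "0 0 0 0 0 0.151 1;0 0 0 0 0 0.151 1;0 0 0 0 0 0.151 1;0 0 0 0 0 0.152 1;0.016 -0.0438 0.007 0 0 0 1;0.016 -0.0438 0.007 0 0 0 1;0.016 -0.0438 0.007 0 0 0 1;0.016 -0.0438 0.007 0 0 0 1;0.016 -0.0438 0.007 0 0 0 1;0.016 -0.0438 0.007 0 0 0 1;0.016 -0.0438 0.007 0 0 0 1;0.016 -0.0438 0.007 0 0 0 1;0.016 -0.0438 0.007 0 0 0 1;0.016 -0.0438 0.007 0 0 0 1;0 0 0 0 0 0 1;0 0 0 0 0 0 1"
}}

```text
t: 5.1
position: [0.4467, -0.1038, 0.1614]
orientation: [[0.971, -0.239, -0.0], [-0.239, -0.971, -0.0], [0.0, 0.0, -1.0]]
force: [1.5, 0.4, 0.3]
gripper_width: 0.0855
grasp_force: 0.0
```

```bash
python3 - <<'E'
from h import *
p=np.load('p.npy'); s=manip.read_state(); print(s['t'],np.round(s['position'],4),np.round(s['orientation'],3).tolist(),np.round(s['joint_positions'],2),np.round(s['force'],1))
c=cam('wrist'); cv2.imwrite('pics/w1.png',c['image'][:,:,::-1])
print('pred handle',proj(c,W(p,(-.045,-.245+p[3],.068))),proj(c,W(p,(-.045,-.245+p[3],.083))))
for k,z in (('slide_handle',.068),('ring',.059),('light_bar',.098)):
  for r in manip.place_of(c,k)[:2]: print(k,r['centre'],r['score'],np.round(atz(c,r['centre'],z),4))
for n in('scene','top'):
  c=cam(n)
  for r in manip.place_of(c,'slide_handle')[:2]: print(n,r['centre'],r['score'],np.round(atz(c,r['centre'],.068),4))
E
```

```text
5.1 [ 0.4467 -0.1038  0.1614] [[0.971, -0.239, -0.0], [-0.239, -0.971, -0.0], [0.0, 0.0, -1.0]] [-0.48  0.24  1.79 -0.    1.11  1.33] [1.5 0.4 0.3]
pred handle [[318.36444897 238.0404096 ]] [[318.28508799 244.41697793]]
slide_handle [322.1, 239.9] 0.92 [ 0.4449 -0.1054  0.068 ]
slide_handle [35.3, 250.0] 0.69 [0.4885 0.1056 0.068 ]
ring [156.1, 233.6] 0.75 [0.4772 0.0167 0.059 ]
ring [264.3, 96.5] 0.4 [ 0.5504 -0.0909  0.059 ]
light_bar [35.9, 248.6] 0.75 [0.4929 0.0758 0.098 ]
scene [337.5, 221.5] 0.55 [ 0.4409 -0.0995  0.068 ]
scene [397.5, 435.8] 0.33 [0.6638 0.4726 0.068 ]
top [375.0, 285.7] 0.93 [ 0.4466 -0.1073  0.068 ]
```

View pics/w1.png

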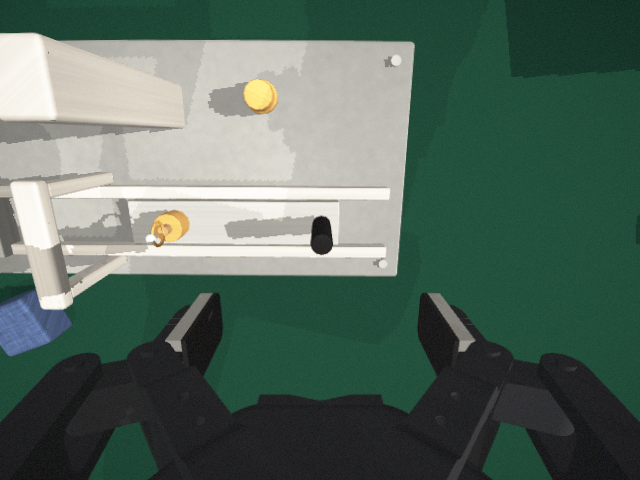

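Call:
{"fn": "apply_moves", "kwargs": {
  "deltas": "-0.001 0.001 0.022 0 0 0 1;0 0 0.03 0 0 0 1;0 0 0.03 0 0 0 1;0 0 0.03 0 0 0 1;0 0 0 0 0 0 0;0 0 0 0 0 0 0;0 0 0 0 0 0 0;0 0 0 0 0 0 0;0 0 0 0 0 0 0;0 0 0 0 0 0 0;0 0 0 0 0 0 0",
  "force": 40
}}

```text
t: 6.88
position: [0.446, -0.1045, 0.0502]
orientation: [[0.971, -0.239, 0.001], [-0.239, -0.971, -0.001], [0.001, 0.0, -1.0]]
force: [-2.2, 0.7, 6.7]
gripper_width: 0.0146
grasp_force: 38.8
```

Call:
{"fn": "apply_moves", "kwargs": {
  "deltas": "0 -0.015 0 0 0 0 0;0 -0.02 0 0 0 0 0;0 -0.02 0 0 0 0 0;0 -0.02 0 0 0 0 0;0 -0.015 0 0 0 0 0;0 -0.01 0 0 0 0 0;0 -0.005 0 0 0 0 0;0 -0.003 0 0 0 0 0;0 -0.003 0 0 0 0 0;0 0 0 0 0 0 0"
}}

```text
t: 8.12
position: [0.4734, 0.0035, 0.0502]
orientation: [[0.971, -0.239, 0.003], [-0.239, -0.971, -0.0], [0.003, -0.0, -1.0]]
force: [4.5, 0.8, 5.7]
gripper_width: 0.0148
grasp_force: 39.4
```

Call:
{"fn": "apply_moves", "kwargs": {
  "deltas": "0 -0.002 0 0 0 0 0;0 -0.002 0 0 0 0 0;0 -0.002 0 0 0 0 0;0 0 0 0 0 0 0"
}}

```text
t: 8.62
position: [0.4737, 0.0047, 0.0502]
orientation: [[0.971, -0.237, -0.0], [-0.237, -0.971, -0.008], [0.002, 0.008, -1.0]]
force: [-7.9, -36.5, 10.9]
gripper_width: 0.0151
grasp_force: 41.4
```

Call:
{"fn": "apply_moves", "kwargs": {
  "deltas": "0 0.004 0 0 0 0 0;0 0 0 0 0 0 0;0 0 0 0 0 0 0.6;0 0 0 0 0 0 0.6;0 0 0 0 0 0 0.6;0 0 -0.03 0 0 0 0.6;0 0 -0.055 0 0 0 1;0 0 -0.055 0 0 0 1;0 0 -0.055 0 0 0 1;0.019 -0.032 0 0 0 0 1;0.019 -0.033 0 0 0 0 1;0.019 -0.033 0 0 0 0 1;0.019 -0.033 0 0 0 0 1;0.019 -0.033 0 0 0 0 1;0 0 0 0 0 0 1;0 0 0 0 0 0 1"
}}

```text
t: 10.62
position: [0.6036, 0.1418, 0.2439]
orientation: [[0.971, -0.239, -0.001], [-0.239, -0.971, -0.0], [-0.001, 0.0, -1.0]]
force: [-0.8, 0.1, -0.0]
gripper_width: 0.0853
grasp_force: 0.0
```

```bash
python3 - <<'E'
from h import *
p=np.load('p.npy'); s=manip.read_state(); print(s['t'],np.round(s['position'],4),np.round(s['joint_positions'],2),np.round(s['force'],1))
c=cam('wrist'); cv2.imwrite('pics/w2.png',c['image'][:,:,::-1])
print('pred knob',proj(c,W(p,(.05,.04,.189))))
P=dict(lock_knob=.189,tube=.15,ring=.059,slide_handle=.068,lens=.138,end_stop=.022)
for n in('wrist','scene','top','top'):
  if n!='wrist': c=cam(n)
  for k,z in P.items():
   for r in manip.place_of(c,k)[:1]: print(n,k,np.round(r['centre']),round(r['score'],2),np.round(atz(c,r['centre'],z),4))
for k,S in dict(knob=(.05,.04,.189),ringhome=(-.045,0,.059),handle=(-.045,-.125,.068)).items(): print(k,np.round(W(p,S),4))
E
```

```text
10.625 [0.6036 0.1418 0.2439] [ 0.04  0.52  1.16 -0.    1.46  1.85] [-0.8  0.1 -0. ]
pred knob [[322.06644833 253.76967618]]
wrist lock_knob [320. 251.] 0.91 [0.6067 0.1406 0.189 ]
wrist tube [372. 235.] 0.88 [0.5963 0.1038 0.15  ]
wrist ring [355. 291.] 0.95 [0.5095 0.1257 0.059 ]
wrist slide_handle [477. 298.] 0.63 [0.4746 0.0022 0.068 ]
wrist lens [320. 334.] 0.91 [0.5168 0.163  0.138 ]
wrist end_stop [318. 281.] 0.77 [0.5135 0.1652 0.022 ]
scene lock_knob [334. 271.] 0.71 [0.6082 0.1424 0.189 ]
scene tube [328. 269.] 0.96 [0.597  0.1002 0.15  ]
scene ring [364. 285.] 0.79 [0.5026 0.1232 0.059 ]
scene lens [377. 279.] 0.79 [0.5105 0.1733 0.138 ]
scene end_stop [368. 305.] 0.76 [0.5098 0.1555 0.022 ]
top lock_knob [281. 215.] 0.48 [0.608  0.1313 0.189 ]
top tube [293. 226.] 0.78 [0.5888 0.1034 0.15  ]
top ring [285. 260.] 0.76 [0.5111 0.1306 0.059 ]
top slide_handle [334. 274.] 0.84 [ 4.752e-01 -4.000e-04  6.800e-02]
top end_stop [172. 257.] 0.39 [0.5207 0.4417 0.022 ]
top ring [286. 264.] 0.79 [0.5023 0.128  0.059 ]
top slide_handle [335. 271.] 0.66 [ 0.4847 -0.0027  0.068 ]
knob [0.6047 0.1398 0.189 ]
ringhome [0.5029 0.1237 0.059 ]
handle [0.473  0.0023 0.068 ]
```

View pics/w2.png

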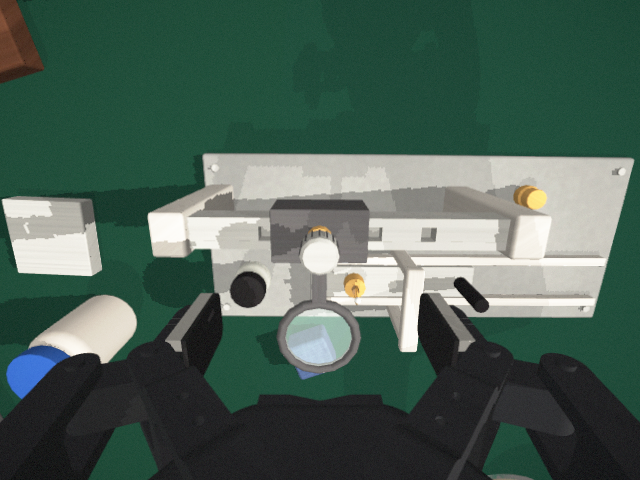

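Call:
{"fn": "apply_moves", "kwargs": {
  "deltas": "0.002 0 0.025 0 0 0 1;0 0 0.025 0 0 0 1;0 0 0.025 0 0 0 1;0 0 0 0 0 0 0;0 0 0 0 0 0 0;0 0 0 0 0 0 0;0 0 0 0 0 0 0;0 0 0 0 0 0 0;0 0 0 0 0 0 0;0 0 0 0 0 0 0",
  "force": 60
}}

```text
t: 13.28
position: [0.6063, 0.1415, 0.1705]
orientation: [[0.971, -0.239, 0.002], [-0.239, -0.971, -0.0], [0.002, -0.0, -1.0]]
force: [-1.0, -0.5, 5.5]
gripper_width: 0.0222
grasp_force: 58.7
```

Call:
{"fn": "apply_moves", "kwargs": {
  "deltas": "0 0 -0.004 0 0 0 0;0 0 -0.004 0 0 0 0;0 0 -0.004 0 0 0 0;0 0 0 0 0 0 0;0 0 0 0 0 0 0"
}}

```text
t: 13.9
position: [0.6061, 0.1415, 0.181]
orientation: [[0.971, -0.239, 0.0], [-0.239, -0.971, -0.0], [0.0, -0.0, -1.0]]
force: [5.4, 0.5, -5.6]
gripper_width: 0.0217
grasp_force: 58.9
```

Call:
{"fn": "apply_moves", "kwargs": {
  "deltas": "0 0.005 0 0 0 0 0;0 0.01 0 0 0 0 0;0 0.01 0 0 0 0 0;0 0.01 0 0 0 0 0;0 0.005 0 0 0 0 0;0 0 0 0 0 0 0;0 0 0 0 0 0 0"
}}

```text
t: 14.78
position: [0.5963, 0.1026, 0.1812]
orientation: [[0.971, -0.239, -0.001], [-0.239, -0.971, -0.001], [-0.0, 0.001, -1.0]]
force: [3.6, -1.6, -5.9]
gripper_width: 0.022
grasp_force: 59.1
```

Call:
{"fn": "apply_moves", "kwargs": {
  "deltas": "0 0 0.004 0 0 0 0;0 0 0.004 0 0 0 0;0 0 0.004 0 0 0 0;0 0 0 0 0 0 0;0 0 0 0 0 0 0"
}}

```text
t: 15.4
position: [0.5966, 0.103, 0.1705]
orientation: [[0.971, -0.239, 0.002], [-0.239, -0.971, 0.0], [0.001, -0.001, -1.0]]
force: [-2.7, -1.5, 5.7]
gripper_width: 0.0221
grasp_force: 60.2
```

```bash
python3 - <<'E'
from h import *
p=np.load('p.npy')
ims=[]
c=cam('wrist'); a=c['image'][140:400,200:520]
for k,z in dict(lens=.138,ring=.059,slide_handle=.068).items():
   for r in manip.place_of(c,k)[:1]: print(k,np.round(r['centre']),round(r['score'],2),np.round(atz(c,r['centre'],z),4))
d=cam('scene'); b=d['image'][180:340,260:420]
cv2.imwrite('pics/w3.png',np.hstack([cv2.resize(a,(400,325)),cv2.resize(b,(325,325))])[:,:,::-1])
E
```

```text
lens [318. 405.] 0.59 [0.5061 0.1261 0.138 ]
ring [321. 280.] 0.42 [0.5563 0.1113 0.059 ]
slide_handle [468. 344.] 0.58 [0.473 0.004 0.068]
```

View pics/w3.png

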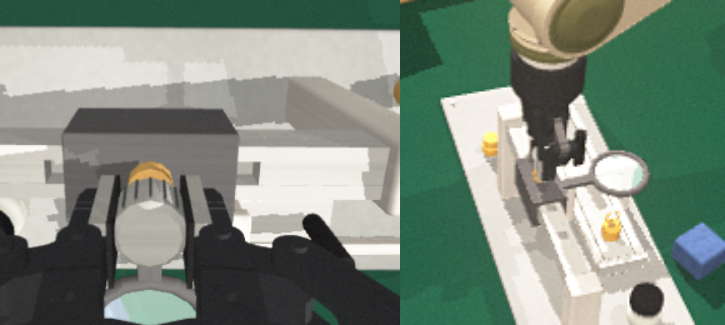

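Call:
{"fn": "apply_moves", "kwargs": {
  "deltas": "0 0 0.002 0 0 0 0;0 0.002 0 0 0 0 0;0 0.002 0 0 0 0 0;0 0 0 0 0 0 0"
}}

```text
t: 16.15
position: [0.596, 0.1002, 0.1704]
orientation: [[0.971, -0.238, 0.004], [-0.238, -0.971, 0.002], [0.004, -0.003, -1.0]]
force: [-4.0, 5.7, 17.2]
gripper_width: 0.022
grasp_force: 61.3
```

Call:
{"fn": "apply_moves", "kwargs": {
  "deltas": "0 -0.002 0 0 0 0 0;0 -0.002 0 0 0 0 0;0 -0.002 0 0 0 0 0;0 -0.001 0 0 0 0 0;0 0 0 0 0 0 0"
}}

```text
t: 16.77
position: [0.5971, 0.1044, 0.1704]
orientation: [[0.971, -0.239, 0.002], [-0.239, -0.971, -0.003], [0.002, 0.002, -1.0]]
force: [-9.3, -8.6, 18.1]
gripper_width: 0.0225
grasp_force: 61.6
```

Call:
{"fn": "apply_moves", "kwargs": {
  "deltas": "0 0.0035 0 0 0 0 0;0 0 0 0 0 0 0;0 0 0 0 0 0 0"
}}

```text
t: 17.15
position: [0.5967, 0.1027, 0.1704]
orientation: [[0.971, -0.238, 0.003], [-0.238, -0.971, 0.0], [0.003, -0.001, -1.0]]
force: [-6.6, 0.2, 17.9]
gripper_width: 0.0223
grasp_force: 61.4
```

```bash
python3 - <<'E'
from bench import manip
s=manip.read_state(); print(s['t'],s['position'],s['force'],s['grasp_force'])
print(manip.close_job())
E
```

```text
17.15 [0.59666654 0.10267665 0.17041042] [-6.56015207  0.23424161 17.91127852] 61.368187833577394
the job is handed in; nothing more can be done
None
```

I handed the job in at 17.15 s: the ring slide is home against its stop, and the magnifier section is locked at the next hole with the pin down and the knob still gripped at about 61 N. The hand-in gave no verdict, so this rests on my own force and position checks.

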